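# Open the colourant jar on the tiling bench

## Robot

A 7-joint arm with a two-finger parallel gripper is mounted at the origin on the work surface. World frame = base frame: x ahead of the robot, y to its left, z up, the work surface at z = 0. Lengths are in m, angles in degrees, forces in N, time in s.
With the tool pointing down it reaches from about 0.425 to 0.875 m from the base axis. Payload 4.7 kg.
Tool frame: the origin (TCP) lies at the very end of the fingers, on their centre line; the grasp point (between the pads) lies 19 mm behind it; y points along the fingers, z is the direction in which the jaws open and shut, and the axes are right-handed (so a half turn about y gives the same grasp; the last joint's range is limited). The gripper opens to 87 mm and grips with 3 to 60 N. Pads are 19 mm wide; open, the fingers measure 117 mm over their backs; the gripper's body (75 mm by 190 mm) begins 51 mm behind the grasp point.
Start: joints at [-66.916, 18.392, -4.016, 83.108, 1.295, 78.541, -3.26], TCP at [0.246, 0.601, 0.223] pointing down, gripper open.
Joint ranges: [-163.93, 163.93], [-17.29, 119.83], [-79.2, 71.16], [3.27, 140.29], [-89.18, 269.18], [5.43, 117.66], [-154.24, 154.24]. Speed limits (degrees/s): [147.25, 147.25, 180, 180, 180, 180, 180].

## Interface

Orientations are given as [roll, pitch, yaw] about the fixed x, y, z axes, in that order (R = Rz(yaw) Ry(pitch) Rx(roll)).
In Python, from cell import env gives the robot as it stands.
- The arm moves only by the shell command python3 -m pendant 'ROWS' [FORCE]. ROWS is JSON, one flat list of numbers, 7 for each row, row after row: the shift along the world's x, y, z in units of 40 mm (1.0 is 40 mm), then the turn, a rotation vector about the world's x, y, z in units of 10 degrees (1.0 is 10 degrees), then the finger opening in mm, from 0 to 87. In form: [x, y, z, wx, wy, wz, jaw, x, y, z, wx, wy, wz, jaw, ...]. A call has 1 to 10 rows; each row shifts and turns the commanded pose from where the row before left it; what a row does not reach is not made up. A row lasts 1/8 s, in which the tool goes at most 62.5 mm and 10.7 degrees, less where a joint would pass 70% of its speed; a pose out of reach is approached as far as the arm can. A call is refused whole if a number of a shift passes 1 or a number of a turn 1, either way. A call with a gripper value outside its range is refused whole. The fingers move at their own pace and stop on an object; FORCE is the grip in N (left out, the last holds). Time passes only in rows, so rows that do not move let the fingers close. It gives the time, the measured TCP pose, the force and the opening at its end, in the units of the state.
- env.get_obs(): the state, without advancing time (a new reading comes with each control period).
- env.read_camera(name): name is "scene" or "top"; returns a dict with "image" (420x560x3 uint8, red, green, blue), "fx", "fy", "cx", "cy" (pixels), "cam_to_world" (4x4, takes a point from camera to world coordinates). Camera axes: x right, y up, looking along -z (the intrinsics and any distortion apply to the point x, -y, -z); pixel columns grow to the right and rows downward; lengths in m; the calibration is good to about 2 mm. A picture is of the moment at which its call begins. There is no depth.
- env.sign_off(): hands the job in, once; it reports no verdict.
The state is a dict: "time_s": time; "qpos": joint angles; "joint_velocities": joint speeds; "effort": joint torques, N m; "tool_pos": TCP position; "tool_rot": TCP orientation; "force": force on the tool from outside, world axes, zero at the start; "wrist_torque": the same for the moment, N m; "grip_width": finger opening in m.
Only numpy, scipy, OpenCV 4.12 (cv2) and the standard library are available. Lean on these libraries where they do the work, as an engineer would, in place of code of your own. Each camera call takes 0.05 s, during which the arm holds its last target.

## Task

Take the dark round wooden bench dog (peg) out of the caddy and stand it fully down in the empty hole of the holding board, so that the jar's handle is braced against it. Then unscrew the tight orange cap of the jar (counter-clockwise from above), stop turning when its thread lets go, which is before a quarter turn, lift it straight off, and finish while still holding it in the gripper: level, over the jar, about 2 cm above the mouth and touching nothing else. Keep the jar down in its recess without letting it spin, and leave the other things in the caddy undisturbed.

Things in the scene. Friction and masses are not known exactly. Their poses are not given: they have to be found in the camera images.
- dog_center (a point): Bench dog: dark brown round wooden peg, 24 mm diameter, 75 mm long, about 50 g, standing upright in one of the three compartments of the caddy's lower tray (which one varies). This point is its centre, 37.5 mm above its foot; z is its long axis. Grip it in its upper 30 mm, so that the fingers later stay above the jar's handle. Its neighbours are under 30 mm high.
- dog: The same bench dog; origin at the centre of its foot, which has a 3 mm chamfer.
- dog_hole (a point): Centre of the mouth of the round dog hole in the holding board: 29 mm diameter, 18 mm deep, chamfered; z points up. With the dog fully down its centre is 19.5 mm and its top 57 mm above this point. The hole lies 68 mm from the jar's axis, just counter-clockwise of the handle.
- recess (a point): Centre of the mouth of the round recess in the board in which the jar stands: 80 mm diameter, 18 mm deep. Same axes as the board. The jar spins freely in it until the dog stands in the hole.
- board: The holding board, a plywood plate 170 x 130 x 24 mm fixed flat on the bench; origin at the centre of its underside, x along its 170 mm side, from the jar's recess towards the end with the dog hole.
- jar_mouth (a point): Centre of the top of the jar's neck, 106 mm above the jar's underside. z up, x along the jar's stub handle.
- jar: White jar with a blue band, 0.45 to 0.7 kg, body 76 mm diameter and 80 mm high; origin at the centre of its underside. Its handle is a bar along x, 12 mm wide, 16 mm high, reaching 81 mm from the jar's axis, its top 22 mm above the board's top face. The handle meets the standing dog after 3 to 12 degrees of counter-clockwise turn.
- cap_center (a point): Orange screw cap on the jar, 58 mm diameter, 30 mm high, 50 g; this point is its centre, 15 mm below its top. z is the screw axis, x runs along the white stripe on its top, at the start within 6 degrees of the handle's direction. Closed, its rim is 5 mm above the shoulder of the jar and its centre 6 mm below jar_mouth; lifted more than 22 mm above that point its rim clears mouth and seal.
- cap: The same cap; origin at the centre of its lower rim. Coarse thread, springy seal: about 0.35 to 0.6 N m to turn. Counter-clockwise from above, relative to the jar, it rises 2 mm and lets go after about 55 degrees; it lifts off anywhere between 58 and 100 degrees. Clockwise it meets a hard stop. Pulled up before it lets go, it lifts the jar too.
- caddy: Tiered steel caddy, fixed. Origin on the bench under the centre of its lower tray (120 x 380 mm, tray floor 9 mm above the bench, rim 38 mm, two dividers across y making three compartments 125 mm apart along y). The upper tray (165 x 380 mm) lies beyond it at x = +63 to +229 mm; rim 86 mm above the bench, things in it up to 118 mm.
- block: Bystander: pale wooden block 60 x 70 x 28 mm in the lower tray. Origin at the centre of its underside.
- case: Bystander: black and grey plastic case with a press-stud catch, 60 x 75 x 27 mm, in the lower tray. Origin at the centre of its underside.
- float: Bystander: yellow plastic float 90 x 200 mm, 53 mm high, in the upper tray. Origin at the centre of its underside.
- rake: Bystander: grout rake 205 mm long in the upper tray. Origin on its underside near its middle.
- glazed_tile: Bystander: glazed white tile 98 x 98 x 8 mm in the upper tray. Origin at the centre of its underside.
Not all that is in view belongs to the job. What is shaped like the jar but green is not meant. There is more than one size of the cap; the job needs the middle-sized.

How it is judged (in metres and radians):
On the way, in this order (a step that is already met when the one before it is completed fails the run):
1. the bench dog stands fully down in the hole of the board, let go (horizontal distance between dog_center and dog_hole below 0.006 m and z of dog_center in the frame of dog_hole below 0.024 m and angle between dog_center's own z axis and vertical below 0.2 rad and contact force between the fingers and dog below 0.05 N and linear speed of dog below 0.02 m/s), for 0.2 s.
2. the cap, still on the neck, has been turned until its thread lets go (angle between the x axis of cap and the x axis of jar, either way round above 0.93 rad and horizontal distance between cap_center and jar_mouth below 0.008 m and z of cap_center in the frame of jar_mouth below 0.004 m), for 0.04 s.
At the end, for the whole second after the job is handed in: Fingers hold the cap still and level (11 degrees), within 20 mm of the jar's axis, its centre 22 to 60 mm above jar_mouth, touching neither jar nor dog; jar upright in its recess, dog within 6 mm of the hole's axis and 5 mm of its bottom (contact force between the fingers and cap above 1 N and z of cap_center in the frame of jar_mouth between 0.022 and 0.06 m and horizontal distance between cap_center and jar_mouth below 0.02 m and angle between each of cap_center, dog_center's own z axis and vertical below 0.2 rad and linear speed of each of cap, jar below 0.02 m/s and contact force between cap and jar below 0.02 N and contact force between cap and dog below 0.02 N and horizontal distance between jar_mouth and recess below 0.012 m and angle between jar_mouth's own z axis and vertical below 0.12 rad and horizontal distance between dog_center and dog_hole below 0.006 m and z of dog_center in the frame of dog_hole below 0.024 m); the arm keeps its last pose, push and grip.
It fails at once if the jar is let spin more than about 29 degrees from the board's direction (angle between the x axis of jar and the x axis of board, either way round above 0.5 rad).
It fails at once if the jar is lifted more than 10 mm or tipped (z of jar_mouth in the frame of recess above 0.098 m or angle between jar_mouth's own z axis and vertical above 0.25 rad).
It fails at once if the cap on the neck is turned on to nearly a quarter turn, well past the release (angle between the x axis of cap and the x axis of jar, either way round above 1.5 rad and z of cap_center in the frame of jar_mouth below 0.01 m).
It fails at once if another thing in the caddy is disturbed (moved more than 30 mm) (distance of any of block, case, float, rake, glazed_tile from where it was at the start of the episode above 0.03 m).
It also fails if it takes over 59 s, if anything falls off the work surface, if the arm or the gripper's body presses on something with over 40 N, if the wrist force passes 120 N, or if a joint passes its speed limit or range.

## Working session

There is one attempt and no reset: what is moved stays moved. The work goes in short steps, Python scripts to look and compute and a shell command to move; the robot and the scene stay as the last step left them, time stands still between calls to the robot, and variables do not carry over. Pictures are saved under pics/ and viewed, and the job is handed in when it is done.

```bash
ls; mkdir -p pics
python3 - <<'E'
from cell import env
import cv2
o=env.get_obs(); print({k:o[k] for k in('time_s','tool_pos','tool_rot','force','grip_width')})
for n in('scene','top'):
    c=env.read_camera(n); cv2.imwrite(f'pics/{n}0.png',c['image'][:,:,::-1]); print(n,c['fx'],c['fy'],c['cx'],c['cy'],c['cam_to_world'],c.keys())
E
```

```text
pics
{'time_s': 0.0, 'tool_pos': array([0.24622303, 0.60095961, 0.22144981]), 'tool_rot': array([-9.01102524e+01, -5.36701161e-03, -2.22738232e+01]), 'force': array([-0.23339149,  0.18310404,  0.15815074]), 'grip_width': 0.08739217435979435}
scene 390.98676870395093 390.98676870395093 283.7723372693268 208.45599324575582 [[ 0.00250725 -0.8071209   0.59038086  1.11028675]
 [ 0.99987982 -0.00700887 -0.01382829 -0.02793836]
 [ 0.015299    0.59034458  0.80700633  0.78064023]
 [ 0.          0.          0.          1.        ]] dict_keys(['image', 'fx', 'fy', 'cx', 'cy', 'cam_to_world'])
top 447.8249465201354 447.8249465201354 275.1952020301615 217.37279615001702 [[ 1.22331485e-03  9.80585659e-01 -1.96087403e-01  3.71888921e-01]
 [-9.99969216e-01 -3.20245949e-04 -7.83990077e-03  8.06973974e-05]
 [-7.75049045e-03  1.96090957e-01  9.80555081e-01  1.14540111e+00]
 [ 0.00000000e+00  0.00000000e+00  0.00000000e+00  1.00000000e+00]] dict_keys(['image', 'fx', 'fy', 'cx', 'cy', 'cam_to_world'])
```

View pics/scene0.png

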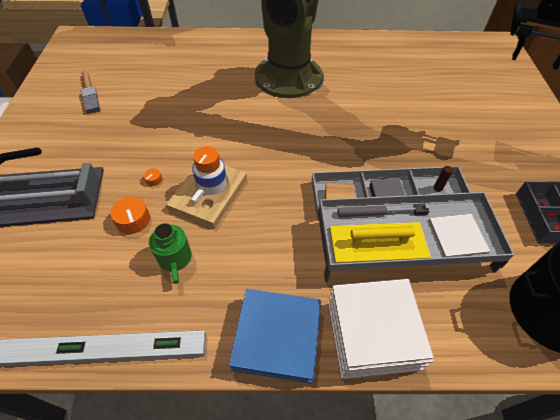

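View pics/top0.png

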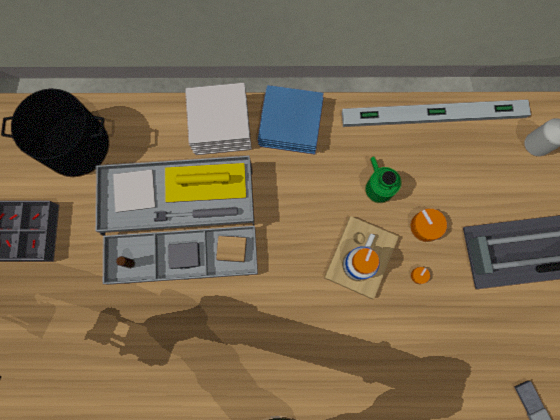

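```bash
cat > h.py <<'E'
from cell import env
import cv2, numpy as np
from scipy.spatial.transform import Rotation as R
def ray(c,u,v):
    d=np.array([(u-c['cx'])/c['fx'],-(v-c['cy'])/c['fy'],-1.]); T=np.array(c['cam_to_world'])
    return T[:3,3],T[:3,:3]@d
def plane(c,u,v,z):
    p,d=ray(c,u,v); return p+d*(z-p[2])/d[2]
def proj(c,P):
    T=np.array(c['cam_to_world']); q=T[:3,:3].T@(np.array(P)-T[:3,3])
    return c['cx']+c['fx']*q[0]/-q[2], c['cy']-c['fy']*q[1]/-q[2]
def crop(c,x0,y0,x1,y1,f,name):
    im=c['image'][y0:y1,x0:x1,::-1]; cv2.imwrite('pics/'+name+'.png',cv2.resize(im,None,fx=f,fy=f,interpolation=cv2.INTER_CUBIC))
def tri(a,b):
    (p1,d1),(p2,d2)=a,b
    A=np.stack([d1,-d2],1); s=np.linalg.lstsq(A,p2-p1,rcond=None)[0]
    x,y=p1+s[0]*d1,p2+s[1]*d2
    return (x+y)/2,np.linalg.norm(x-y)
E
python3 - <<'E'
from h import *
s=env.read_camera('scene');t=env.read_camera('top')
a=lambda c,x0,y0,x1,y1,f: cv2.resize(c['image'][y0:y1,x0:x1,::-1],None,fx=f,fy=f,interpolation=cv2.INTER_CUBIC)
A=a(t,315,210,415,310,4);B=a(s,155,135,255,235,4)
C=a(t,95,225,195,295,4);D=a(s,375,150,475,220,4)
cv2.imwrite('pics/c1.png',np.hstack([A,B])); cv2.imwrite('pics/c2.png',np.hstack([C,D]))
E
```

```text
(no output)
```

View pics/c1.png

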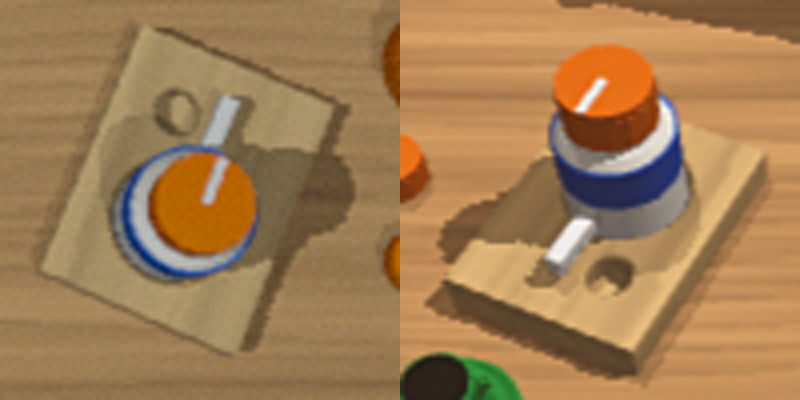

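View pics/c2.png

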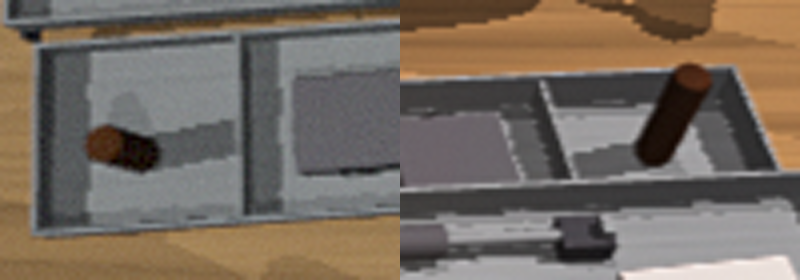

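Run:
```python
from h import *
np.set_printoptions(precision=4,suppress=True)
s=env.read_camera('scene');t=env.read_camera('top')
T=lambda x,y:(315+x/4,210+y/4)
S=lambda x,y:(155+(x-400)/4,135+y/4)
for n,a,b,z in (('dogtop',(120.5,261.2),(448,169.3),.084),('hole',T(177,111),S(610,275),.024),('captop',T(205,205),S(607,82),.024+.088-.006+.015)):
    print(n,plane(t,*a,z),plane(s,*b,z),tri(ray(t,*a),ray(s,*b)))
cs=[plane(t,*T(*p),.024) for p in((140,25),(335,103),(238,352),(42,270))]
for q in cs: print(q)
C=sum(cs)/4; ax=(cs[0]+cs[1]-cs[2]-cs[3])/2;print('board',C,np.linalg.norm(ax),np.degrees(np.arctan2(ax[1],ax[0])))
# orange top via ellipse; dog mask
for n,c,roi in(('top',t,(340,235,392,290)),('scene',s,(188,143,225,176))):
    im=c['image'];hsv=cv2.cvtColor(im,cv2.COLOR_RGB2HSV)
    m=((hsv[...,0]<15)&(hsv[...,1]>180)&(hsv[...,2]>90)).astype(np.uint8);k=np.zeros_like(m);k[roi[1]:roi[3],roi[0]:roi[2]]=1
    ys,xs=np.nonzero(m*k);print(n,xs.min(),xs.max(),ys.min(),ys.max(),xs.mean(),ys.mean())
# handle dir: handle top z=.046
a=plane(t,*T(231,97),.046);b=plane(t,*T(211,147),.046);d=a-b;print('handle',a,b,np.degrees(np.arctan2(d[1],d[0])))
a=plane(t,*T(220,158),.121);b=plane(t,*T(207,204),.121);d=a-b;print('stripe',a,b,np.degrees(np.arctan2(d[1],d[0])))
```

```text
dogtop [0.478  0.3762 0.084 ] [0.4806 0.379  0.084 ] (array([0.4786, 0.3786, 0.0816]), np.float64(0.0031262473787379464))
hole [ 0.5436 -0.2034  0.024 ] [ 0.5443 -0.1988  0.024 ] (array([ 0.5435, -0.2013,  0.0232]), np.float64(0.004506604632915261))
captop [ 0.4745 -0.1999  0.121 ] [ 0.4776 -0.1943  0.121 ] (array([ 0.4745, -0.1977,  0.1182]), np.float64(0.005312055035797272))
[ 0.599  -0.1818  0.024 ]
[ 0.5487 -0.3033  0.024 ]
[ 0.3937 -0.2356  0.024 ]
[ 0.4437 -0.1161  0.024 ]
board [ 0.4963 -0.2092  0.024 ] 0.16884329886420324 -23.271232068092083
top 353 378 249 272 363.13513513513516 261.5405405405405
scene 193 218 146 172 206.4923076923077 158.79807692307693
handle [ 0.549  -0.2332  0.046 ] [ 0.5178 -0.2196  0.046 ] -23.55508676771203
stripe [ 0.5014 -0.2095  0.121 ] [ 0.475 -0.201  0.121] -17.78839787505289
```

Candidates:
- **Dog:** the only dark upright peg is at top (120,261), scene (448,169). The case at top (184,255) and the rake handle are not it.
- **Cap:** the middle-sized one is on the white/blue jar at top (366,261), scene (206,158). The larger loose cap is at scene (130,214) and the smaller at scene (152,176).
- **Jar:** the white/blue one. The green decoy is at top (383,183).

The crops confirm these choices. The empty hole is at top (359,238).

```bash
python3 -m pendant '[1,-1,0,0,0,0.4,87, 1,-1,0,0,0,0.4,87, 1,-1,0,0,0,0.4,87, 1,-1,0,0,0,0.4,87, 1,-1,0,0,0,0.4,87, 0.8,-0.57,0,0,0,0.23,87, 0,0,0,0,0,0,87, 0,0,0,0,0,0,87]'
python3 - <<'E'
from h import *
s=env.read_camera('scene');t=env.read_camera('top')
cv2.imwrite('pics/t1.png',np.hstack([t['image'],])[:,:,::-1])
crop(s,355,60,555,220,4,'s1')
print(env.get_obs()['qpos'])
E
```

```text
time_s: 1.3
tool_pos: [0.4777, 0.3795, 0.2225]
tool_rot: [-90.0, 0.0, 0.1]
force: [-0.6, 0.1, 0.2]
grip_width: 0.0871
[-44.12893907  13.41489409   3.68548854  89.39206112  -0.93279754
  77.22765998  49.83822416]
```

View pics/s1.png

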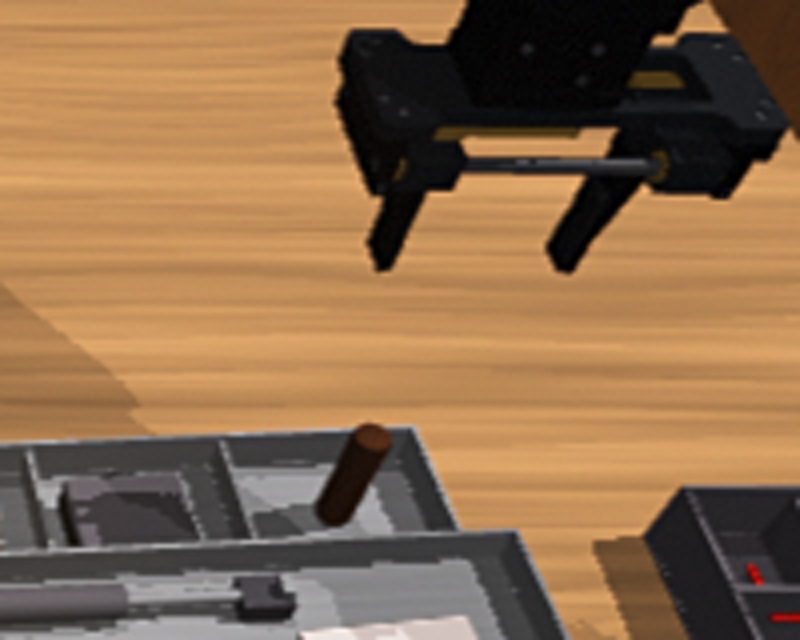

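View pics/t1.png

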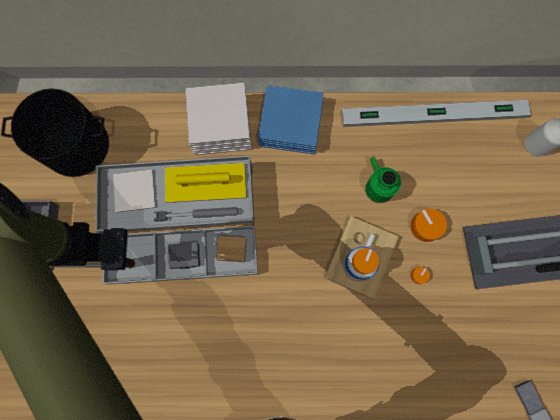

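Run:
```python
from h import *
s=env.read_camera('scene');t=env.read_camera('top')
for dy in(-.05,0,.05): print(proj(s,[.4777,.3795+dy,.2225]),proj(t,[.4777,.3795+dy,.2225]))
crop(t,50,200,190,300,5,'t1b')
```

```text
(np.float64(447.5908446633641), np.float64(124.21708757158325)) (np.float64(119.79441103678136), np.float64(254.674196944517))
(np.float64(471.01840419053815), np.float64(124.45247889544297)) (np.float64(95.74986932667514), np.float64(254.66617343563564))
(np.float64(494.4069421484147), np.float64(124.68747814522233)) (np.float64(71.72561745280382), np.float64(254.6581566973421))
```

View pics/t1b.png

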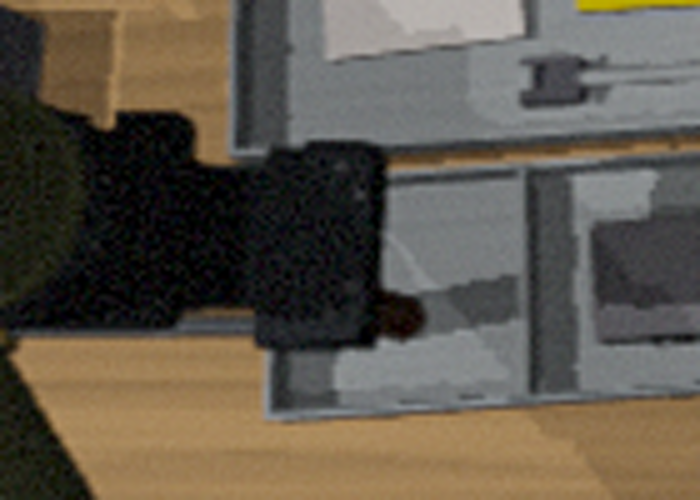

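```bash
python3 -m pendant '[0,-0.08,-1,0,0,0,87, 0,0,-1,0,0,0,87, 0,0,-1,0,0,0,87, 0,0,-0.7,0,0,0,87, 0,0,-0.44,0,0,0,87, 0,0,0,0,0,0,87, 0,0,0,0,0,0,87]'
python3 - <<'E'
from h import *
s=env.read_camera('scene');t=env.read_camera('top')
crop(s,380,80,540,220,5,'s2')
E
```

```text
time_s: 2.38
tool_pos: [0.4791, 0.3763, 0.0583]
tool_rot: [-89.9, -0.1, 0.0]
force: [-0.2, 0.9, 0.9]
grip_width: 0.0871
```

View pics/s2.png

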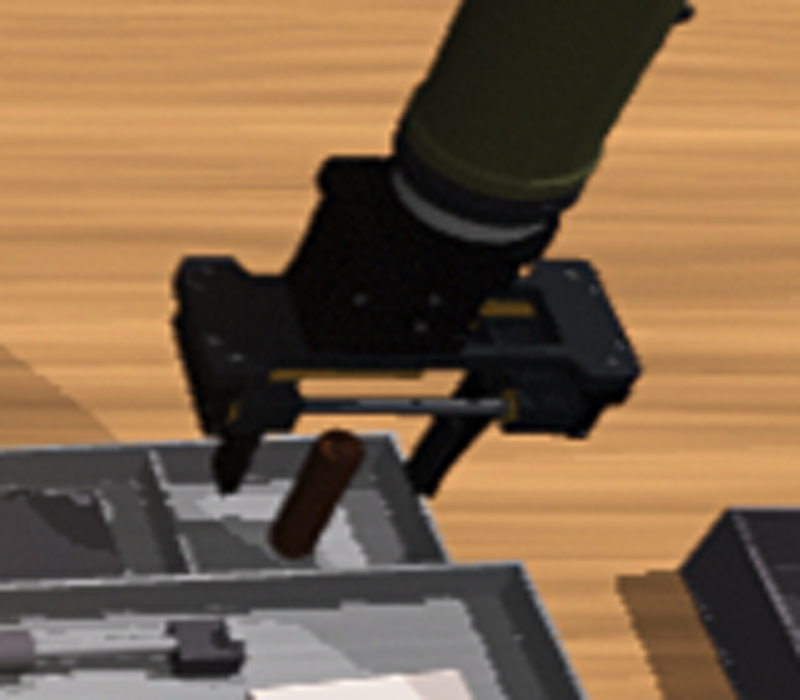

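```bash
python3 -m pendant '[0,0,0,0,0,0,50, 0,0,0,0,0,0,30, 0,0,0,0,0,0,15, 0,0,0,0,0,0,15, 0,0,0,0,0,0,15, 0,0,0,0,0,0,15]' 25; python3 -m pendant '[0,0,0,0,0,0,15, 0,0,0.4,0,0,0,15, 0,0,1,0,0,0,15, 0,0,1,0,0,0,15, 0,0,1,0,0,0,15, 0,0,0,0,0,0,15]'
python3 - <<'E'
from h import *
s=env.read_camera('scene')
crop(s,380,40,540,180,5,'s3')
E
```

```text
time_s: 3.22
tool_pos: [0.4784, 0.3755, 0.0569]
tool_rot: [-90.0, 0.0, 0.0]
force: [-0.9, 0.3, 0.2]
grip_width: 0.0351
time_s: 3.98
tool_pos: [0.4805, 0.3771, 0.1984]
tool_rot: [-89.7, -0.4, 0.0]
force: [-0.1, 0.2, -0.7]
grip_width: 0.023
```

View pics/s3.png

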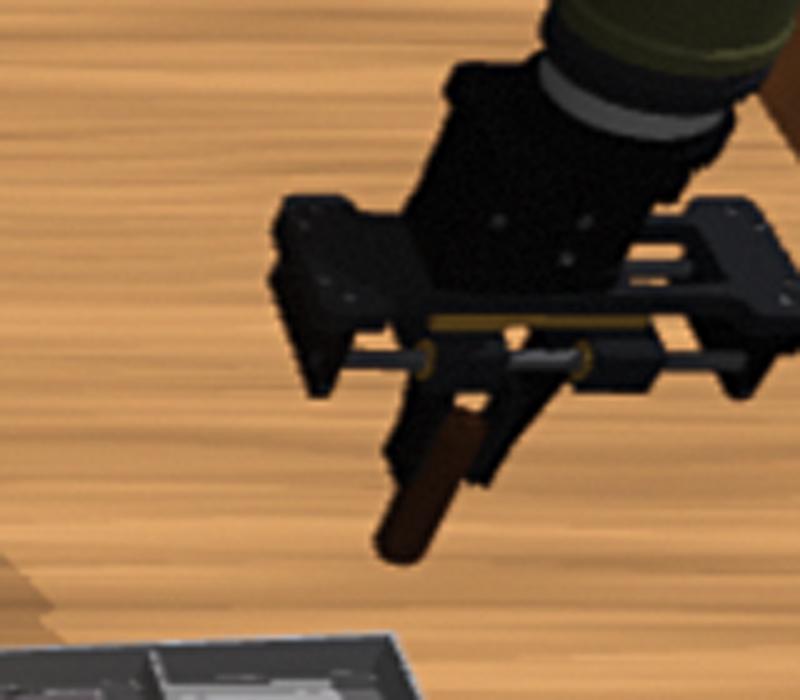

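```bash
python3 -m pendant '[0,-1,0,0,0,0,15, 0.2,-1,0,0,0,0,15, 0.2,-1,0,0,0,0,15, 0.2,-1,0,0,0,0,15, 0.2,-1,0,0,0,0,15, 0.2,-1,0,0,0,0,15, 0.2,-1,0,0,0,0,15, 0.2,-1,0,0,0,0,15]' 30;  python3 -m pendant '[0.2,-1,0,0,0,-0.3,15, 0,-1,0,0,0,0,15, 0,-1,0,0,0,0,15, 0,-1,0,0,0,0,15, 0,-1,0,0,0,0,15, 0,-1,0,0,0,0,15, 0,-0.5,0,0,0,0,15, 0,0,0,0,0,0,15]'; python3 -m pendant '[0,0,0,0,0,0,15, 0,0,0,0,0,0,15]'
python3 - <<'E'
from h import *
s=env.read_camera('scene');t=env.read_camera('top')
o=env.get_obs();print(o['qpos'])
a=cv2.resize(s['image'][80:230,150:270],None,fx=3.3,fy=3.3,interpolation=cv2.INTER_CUBIC)
b=cv2.resize(t['image'][170:320,310:430],None,fx=3.3,fy=3.3,interpolation=cv2.INTER_CUBIC)
cv2.imwrite('pics/st4.png',np.hstack([a,b])[:,:,::-1])
E
```

```text
time_s: 5.03
tool_pos: [0.5336, 0.0541, 0.1917]
tool_rot: [-90.0, 0.1, 0.0]
force: [0.2, 0.9, -0.6]
grip_width: 0.023
time_s: 6.02
tool_pos: [0.541, -0.2062, 0.1918]
tool_rot: [-90.0, 0.1, -3.2]
force: [-0.1, 0.4, -0.1]
grip_width: 0.0232
time_s: 6.28
tool_pos: [0.5427, -0.2027, 0.1927]
tool_rot: [-89.9, 0.0, -2.8]
force: [0.5, 0.5, -0.7]
grip_width: 0.0234
[ -7.30098369  11.33356226  28.81500785  96.83243651  -5.70530652
  73.29641582 109.81899423]
```

View pics/st4.png

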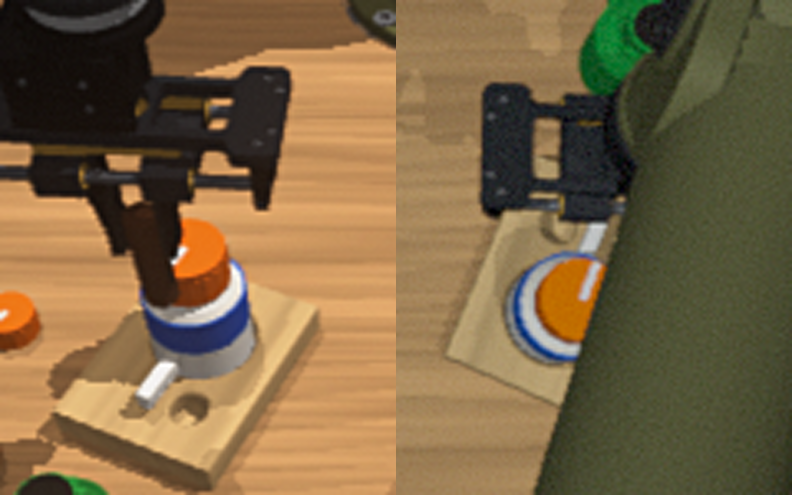

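Run:
```python
from h import *
s=env.read_camera('scene');t=env.read_camera('top')
print(env.get_obs()['tool_pos'])
p=np.array([.5427,-.2027])
for z in(.2197,.1447,.024): print(z,proj(s,[*p,z]))
crop(s,175,125,225,215,6.6,'s5')
```

```text
[ 0.54257671 -0.20376654  0.19302786]
0.2197 (np.float64(191.79764014654074), np.float64(144.63821293526345))
0.1447 (np.float64(197.84833643993196), np.float64(169.66987603017563))
0.024 (np.float64(205.9555983059043), np.float64(203.2095279662519))
```

View pics/s5.png

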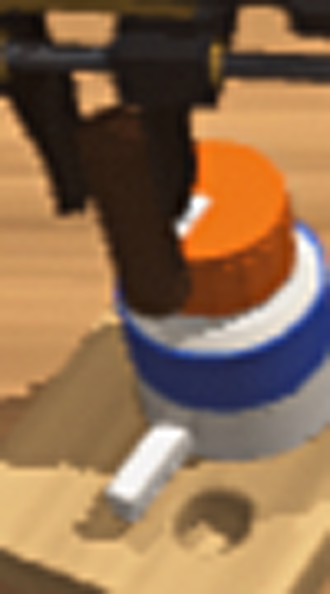

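```bash
python3 -m pendant '[0.03,0,-0.8,0,0,0,15, 0,0,-0.8,0,0,0,15, 0,0,-0.6,0,0,0,15, 0,0,-0.4,0,0,0,15, 0,0,0,0,0,0,15, 0,0,0,0,0,0,15]'
python3 - <<'E'
from h import *
s=env.read_camera('scene')
print(env.get_obs()['tool_pos'])
crop(s,165,125,245,215,6.6,'s6')
E
```

```text
time_s: 7.22
tool_pos: [0.5444, -0.2048, 0.09]
tool_rot: [-90.0, -0.1, -3.0]
force: [0.3, -0.8, -0.5]
grip_width: 0.023
[ 0.5445364  -0.20483119  0.09023328]
```

View pics/s6.png

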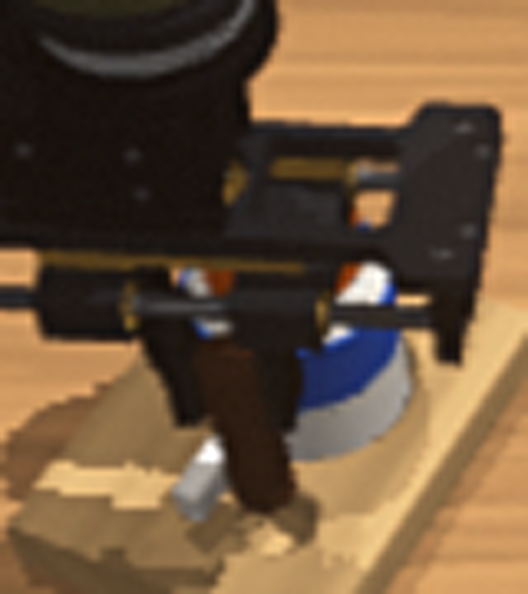

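```bash
python3 -m pendant '[-0.02,0.05,-0.2,0,0,0,15, 0,0,-0.15,0,0,0,15, 0,0,-0.1,0,0,0,15, 0,0,0,0,0,0,15, 0,0,0,0,0,0,15]'
python3 - <<'E'
from h import *
s=env.read_camera('scene')
o=env.get_obs();print(o['tool_pos'],o['force']);p=o['tool_pos']
print(proj(s,[p[0],p[1],p[2]-.048]),proj(s,[p[0],p[1],.024]))
crop(s,165,125,245,215,6.6,'s7')
E
```

```text
time_s: 7.9
tool_pos: [0.5429, -0.2026, 0.0711]
tool_rot: [-90.0, -0.0, -3.0]
force: [-0.3, -0.8, -1.6]
grip_width: 0.0231
[ 0.54296741 -0.20261965  0.07114162] [-0.04824247  0.17236143 -0.42840288]
(np.float64(206.0279036933703), np.float64(203.51207203236683)) (np.float64(205.97624578584222), np.float64(203.29836635504526))
```

View pics/s7.png

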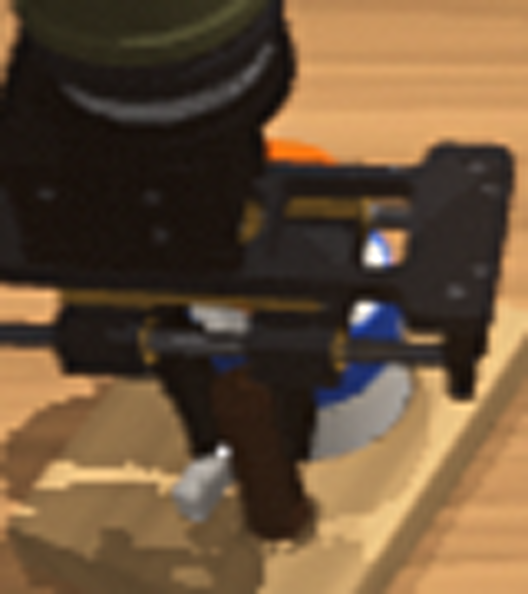

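```bash
python3 -m pendant '[0,0,-0.1,0,0,0,15, 0,0,-0.1,0,0,0,15, 0,0,0,0,0,0,15]';  python3 -m pendant '[0,0,-0.1,0,0,0,15, 0,0,-0.06,0,0,0,15, 0,0,0,0,0,0,15]'
```

```text
time_s: 8.32
tool_pos: [0.5424, -0.2024, 0.0624]
tool_rot: [-90.0, 0.1, -3.0]
force: [-0.0, 0.4, -0.3]
grip_width: 0.0231
time_s: 8.7
tool_pos: [0.5426, -0.2024, 0.0563]
tool_rot: [-90.0, 0.0, -3.0]
force: [0.3, 0.0, -0.4]
grip_width: 0.0235
```

```bash
python3 -m pendant '[0,0,0,0,0,0,34, 0,0,0,0,0,0,34, 0,0,0,0,0,0,40, 0,0,0,0,0,0,40, 0,0,0,0,0,0,40]'; python3 -m pendant '[0,0,0.3,0,0,0,40, 0,0,0.7,0,0,0,60, 0,0,1,0,0,0,87, 0,0,0.5,0,0,0,87, 0,0,0,0,0,0,87]'
python3 - <<'E'
from h import *
s=env.read_camera('scene');t=env.read_camera('top')
a=cv2.resize(s['image'][80:230,150:270],None,fx=3.3,fy=3.3,interpolation=cv2.INTER_CUBIC)
b=cv2.resize(t['image'][170:320,310:430],None,fx=3.3,fy=3.3,interpolation=cv2.INTER_CUBIC)
cv2.imwrite('pics/st8.png',np.hstack([a,b])[:,:,::-1])
for z in(.081,.024):print(proj(s,[.5430,-.2026,z]),proj(t,[.543,-.2030,z]))
E
```

```text
time_s: 9.32
tool_pos: [0.5428, -0.2025, 0.0566]
tool_rot: [-90.0, -0.0, -3.0]
force: [0.1, -0.1, 0.2]
grip_width: 0.0396
time_s: 9.95
tool_pos: [0.5442, -0.2031, 0.1591]
tool_rot: [-90.0, -0.3, -3.0]
force: [-0.4, -0.6, 0.1]
grip_width: 0.0721
(np.float64(202.37428149795258), np.float64(188.37989260087957)) (np.float64(363.26163204998403), np.float64(234.386012014909))
(np.float64(205.9828624944092), np.float64(203.30922344756846)) (np.float64(359.0865515766259), np.float64(237.96915329668323))
```

View pics/st8.png

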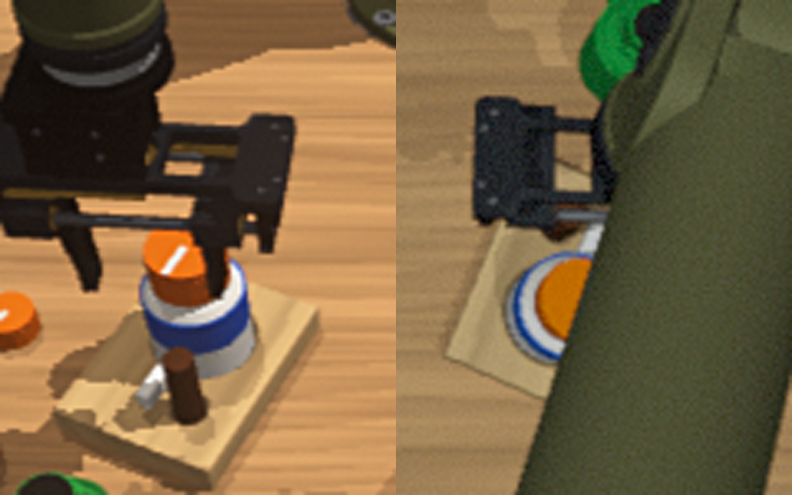

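```bash
python3 -m pendant '[-0.5,0,0,0,0,-0.96,87, -0.5,0,0,0,0,-0.96,87, -0.5,0.1,0,0,0,-0.96,87, -0.22,0,0,0,0,-0.96,87, 0,0,0,0,0,-0.96,87, 0,0,0,0,0,-0.96,87, 0,0,0,0,0,-0.96,87, 0,0,0,0,0,-0.96,87, 0,0,0,0,0,0,87, 0,0,0,0,0,0,87]' 30
python3 - <<'E'
from h import *
s=env.read_camera('scene');t=env.read_camera('top')
o=env.get_obs();print(o['qpos'],o['tool_pos'])
a=cv2.resize(s['image'][80:230,150:270],None,fx=3.3,fy=3.3,interpolation=cv2.INTER_CUBIC)
b=cv2.resize(t['image'][170:320,310:430],None,fx=3.3,fy=3.3,interpolation=cv2.INTER_CUBIC)
cv2.imwrite('pics/st9.png',np.hstack([a,b])[:,:,::-1])
E
```

```text
time_s: 11.3
tool_pos: [0.4736, -0.1983, 0.1559]
tool_rot: [-90.1, 0.0, -79.6]
force: [0.7, 0.1, 0.4]
grip_width: 0.087
[-12.8505718    4.30113984  34.27927332 108.37735017  -2.59731944
  68.11527263  32.64715421] [ 0.47382364 -0.19843986  0.15625389]
```

View pics/st9.png

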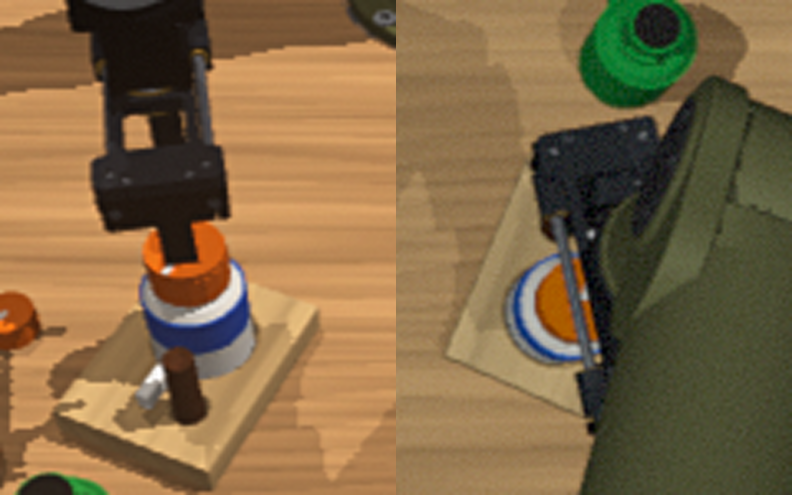

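```bash
python3 -m pendant '[0.03,-0.01,-0.3,0,0,0,87, 0,0,-0.4,0,0,0,87, 0,0,-0.4,0,0,0,87, 0,0,-0.25,0,0,0,87, 0,0,-0.15,0,0,0,87, 0,0,0,0,0,0,87, 0,0,0,0,0,0,87]'
python3 - <<'E'
from h import *
s=env.read_camera('scene');t=env.read_camera('top')
o=env.get_obs();print(o['tool_pos'])
a=cv2.resize(s['image'][80:230,150:270],None,fx=3.3,fy=3.3,interpolation=cv2.INTER_CUBIC)
b=cv2.resize(t['image'][170:320,310:430],None,fx=3.3,fy=3.3,interpolation=cv2.INTER_CUBIC)
cv2.imwrite('pics/st10.png',np.hstack([a,b])[:,:,::-1])
E
```

```text
time_s: 12.28
tool_pos: [0.4756, -0.1991, 0.097]
tool_rot: [-89.9, -0.0, -79.8]
force: [-0.1, 0.0, -0.0]
grip_width: 0.087
[ 0.47565782 -0.19901402  0.09710843]
```

View pics/st10.png

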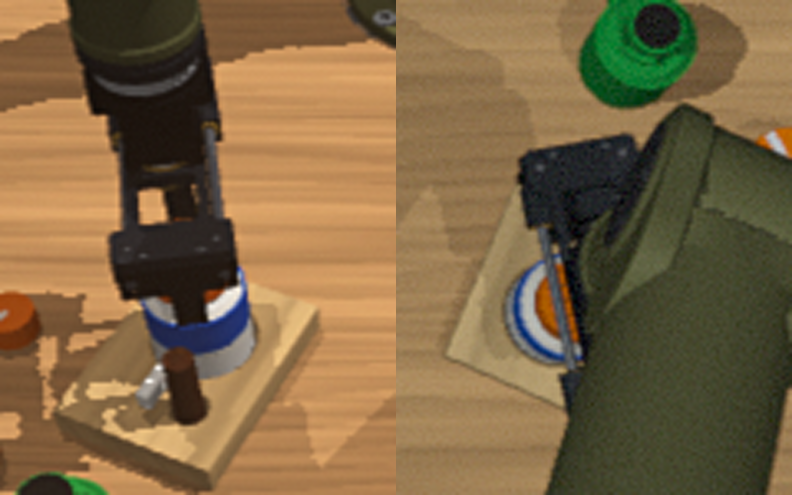

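```bash
python3 -m pendant '[0,0,-0.05,0,0,0,70, 0,0,0,0,0,0,60, 0,0,0,0,0,0,50, 0,0,0,0,0,0,50, 0,0,0,0,0,0,50, 0,0,0,0,0,0,50, 0,0,0,0,0,0,50]' 20; python3 -m pendant '[0,0,0,0,0,0,50, 0,0,0,0,0,0,50]' 58
```

```text
time_s: 13.25
tool_pos: [0.4757, -0.1988, 0.0947]
tool_rot: [-89.9, -0.0, -79.8]
force: [2.5, -0.1, -0.2]
grip_width: 0.0582
time_s: 13.5
tool_pos: [0.4757, -0.1988, 0.0948]
tool_rot: [-89.9, -0.0, -79.8]
force: [3.3, -0.1, -0.4]
grip_width: 0.0573
```

```bash
python3 -m pendant '[0,0,0,0,0,0.4,50, 0,0,0.004,0,0,0.4,50, 0,0,0.004,0,0,0.4,50, 0,0,0.004,0,0,0.4,50, 0,0,0.004,0,0,0.4,50, 0,0,0,0,0,0,50]' 58
python3 - <<'E'
from h import *
print(env.get_obs()['wrist_torque'])
s=env.read_camera('scene')
crop(s,165,115,245,215,5.5,'s11')
E
```

```text
time_s: 14.25
tool_pos: [0.4742, -0.1992, 0.095]
tool_rot: [-90.1, 0.1, -59.8]
force: [-1.1, 0.2, 1.2]
grip_width: 0.0575
[-0.01588474  0.09389964 -0.04089418]
```

View pics/s11.png

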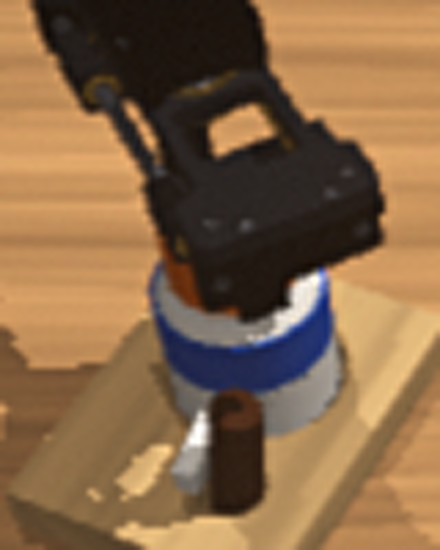

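```bash
python3 -m pendant '[0,0,0.004,0,0,0.4,50, 0,0,0.004,0,0,0.4,50]' 60
python3 - <<'E'
from h import *
print(env.get_obs()['wrist_torque'],env.get_obs()['effort'])
E
python3 -m pendant '[0,0,0.004,0,0,0.4,50]';python3 - <<'E'
from h import *
print(env.get_obs()['wrist_torque'],env.get_obs()['effort'])
s=env.read_camera('scene');t=env.read_camera('top')
a=cv2.resize(s['image'][115:215,165:245],None,fx=5,fy=5,interpolation=cv2.INTER_CUBIC)
b=cv2.resize(t['image'][215:315,320:400],None,fx=5,fy=5,interpolation=cv2.INTER_CUBIC)
cv2.imwrite('pics/st12.png',np.hstack([a,b])[:,:,::-1])
E
```

```text
time_s: 14.55
tool_pos: [0.4743, -0.1992, 0.0952]
tool_rot: [-90.1, 0.1, -51.8]
force: [-0.4, -0.9, 0.2]
grip_width: 0.0577
[ 0.00477539  0.0677767  -0.40289247] [ -0.76374359 -30.939821     2.03666188 -27.91733623   0.1197367
   0.04420913  -0.17945831]
time_s: 14.68
tool_pos: [0.4744, -0.1991, 0.0954]
tool_rot: [-90.1, 0.1, -47.8]
force: [0.3, -0.3, -0.1]
grip_width: 0.0575
[-0.07169931 -0.04738012 -0.39179328] [ -0.70405651 -31.06810927   2.05839157 -27.93806255   0.14637073
   0.07206653  -0.18477512]
```

View pics/st12.png

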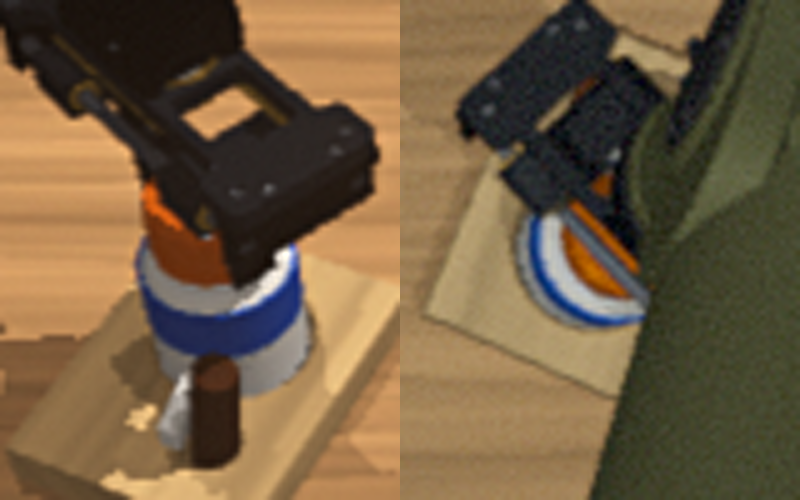

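```bash
for i in 1; do python3 -m pendant '[0,0,0.004,0,0,0.4,50, 0,0,0.004,0,0,0.4,50, 0,0,0.004,0,0,0.4,50]' 60; done
cat > q.py <<'E'
from h import *
o=env.get_obs();print('T',o['wrist_torque'])
E
python3 q.py;  python3 -m pendant '[0,0,0.004,0,0,0.4,50]';python3 q.py; python3 -m pendant '[0,0,0.004,0,0,0.4,50]';python3 q.py; python3 -m pendant '[0,0,0.004,0,0,0.3,50]';python3 q.py
```

```text
time_s: 15.15
tool_pos: [0.4745, -0.199, 0.0958]
tool_rot: [-90.0, 0.1, -35.8]
force: [0.4, 0.8, -1.0]
grip_width: 0.0577
T [-0.07599923  0.0609705  -0.40498342]
time_s: 15.28
tool_pos: [0.4746, -0.199, 0.096]
tool_rot: [-90.0, 0.1, -31.8]
force: [-0.9, 0.2, -0.9]
grip_width: 0.0574
T [-0.03109331  0.0150847  -0.37531603]
time_s: 15.4
tool_pos: [0.4745, -0.1989, 0.0961]
tool_rot: [-90.0, 0.1, -27.8]
force: [-0.2, -0.1, -0.7]
grip_width: 0.0572
T [ 0.00628828  0.05279609 -0.29982054]
time_s: 15.52
tool_pos: [0.4746, -0.1989, 0.0963]
tool_rot: [-90.0, 0.1, -24.8]
force: [-0.1, 0.1, -0.5]
grip_width: 0.0572
T [-0.00516053  0.0331818  -0.30242612]
```

```bash
python3 -m pendant '[0,0,0.003,0,0,0.3,50]';python3 q.py; python3 -m pendant '[0,0,0.003,0,0,0.3,50]';python3 q.py; python3 -m pendant '[0,0,0,0,0,0.3,50]';python3 q.py;  python3 - <<'E'
from h import *
s=env.read_camera('scene');t=env.read_camera('top')
a=cv2.resize(s['image'][115:215,165:245],None,fx=5,fy=5,interpolation=cv2.INTER_CUBIC)
b=cv2.resize(t['image'][215:315,320:400],None,fx=5,fy=5,interpolation=cv2.INTER_CUBIC)
cv2.imwrite('pics/st13.png',np.hstack([a,b])[:,:,::-1])
E
```

```text
time_s: 15.65
tool_pos: [0.4746, -0.1988, 0.0965]
tool_rot: [-90.0, 0.1, -21.8]
force: [-0.1, -0.2, -0.4]
grip_width: 0.0582
T [ 0.04133837  0.06373437 -0.29508354]
time_s: 15.78
tool_pos: [0.4747, -0.1987, 0.0968]
tool_rot: [-90.0, 0.1, -18.8]
force: [-1.1, 0.4, 2.1]
grip_width: 0.0576
T [ 0.14079357  0.17937779 -0.25620591]
time_s: 15.9
tool_pos: [0.475, -0.1988, 0.0977]
tool_rot: [-90.0, 0.0, -15.8]
force: [-2.2, 0.8, 10.0]
grip_width: 0.0575
T [ 0.26177644  0.60166788 -0.08486964]
```

View pics/st13.png

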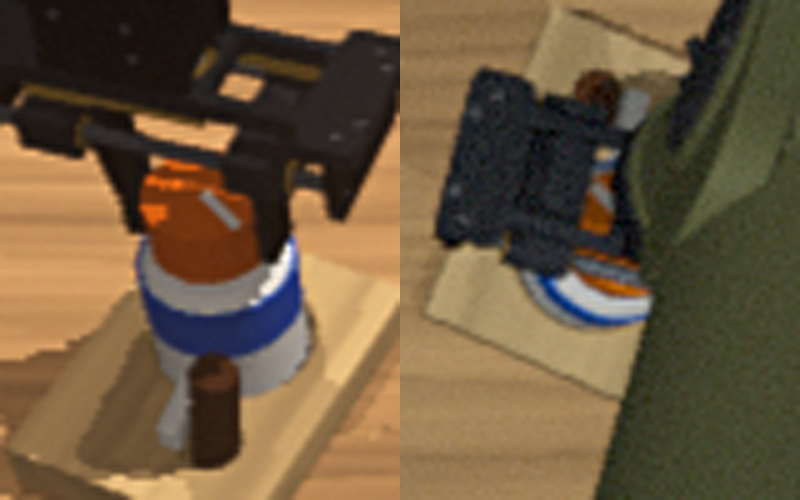

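```bash
python3 q.py
python3 - <<'E'
from h import *
s=env.read_camera('scene');t=env.read_camera('top')
o=env.get_obs();print(o['force'],o['tool_pos'])
S=lambda x,y:(165+x/5,115+y/5)
def ang(a,b,z):
    d=plane(s,*S(*b),z)-plane(s,*S(*a),z);return np.degrees(np.arctan2(d[1],d[0])),d
print('stripe',ang((205,197),(238,228),.123))
crop(s,185,150,225,215,9,'s14')
E
```

```text
T [0.27779272 0.48209952 0.02646036]
[-1.86840867  0.76978002  6.02598451] [ 0.47512553 -0.19881663  0.09782021]
stripe (np.float64(41.77647752653334), array([0.0192777 , 0.01722202, 0.        ]))
```

View pics/s14.png

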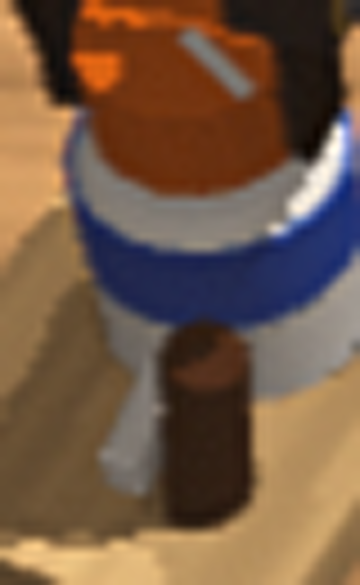

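```bash
python3 -m pendant '[0,0,0,0,0,0.3,50, 0,0,0,0,0,0,50, 0,0,0,0,0,0,50]' 60; python3 q.py; python3 -m pendant '[0,0,0.05,0,0,0,50, 0,0,0,0,0,0,50]'; python3 q.py
```

```text
time_s: 16.48
tool_pos: [0.4754, -0.1989, 0.0978]
tool_rot: [-90.0, -0.0, -12.9]
force: [-1.3, 0.8, 5.4]
grip_width: 0.0573
T [0.14224705 0.36819681 0.08004655]
time_s: 16.73
tool_pos: [0.475, -0.1989, 0.0988]
tool_rot: [-90.0, 0.0, -12.8]
force: [0.0, -0.3, -0.7]
grip_width: 0.0573
T [0.02548627 0.01587089 0.02338932]
```

```bash
python3 -m pendant '[0,0,0.1,0,0,0,50, 0,0,0.1,0,0,0,50, 0,0,0,0,0,0,50]'; python3 -m pendant '[0,0,0.2,0,0,0,50, 0,0,0.2,0,0,0,50, 0,0,0.2,0,0,0,50, 0,0,0.2,0,0,0,50, 0,0,0,0,0,0,50, 0,0,0,0,0,0,50, 0,0,0,0,0,0,50, 0,0,0,0,0,0,50]'
python3 - <<'E'
from h import *
s=env.read_camera('scene');t=env.read_camera('top')
a=cv2.resize(s['image'][105:225,160:250],None,fx=4.4,fy=4.4,interpolation=cv2.INTER_CUBIC)
b=cv2.resize(t['image'][200:320,320:410],None,fx=4.4,fy=4.4,interpolation=cv2.INTER_CUBIC)
cv2.imwrite('pics/st15.png',np.hstack([a,b])[:,:,::-1])
E
```

```text
time_s: 17.1
tool_pos: [0.4756, -0.199, 0.1073]
tool_rot: [-90.0, -0.1, -12.8]
force: [-0.1, -0.1, -1.2]
grip_width: 0.0572
time_s: 18.1
tool_pos: [0.475, -0.1989, 0.1386]
tool_rot: [-90.0, 0.0, -12.8]
force: [-0.0, -0.3, -0.6]
grip_width: 0.0575
```

View pics/st15.png

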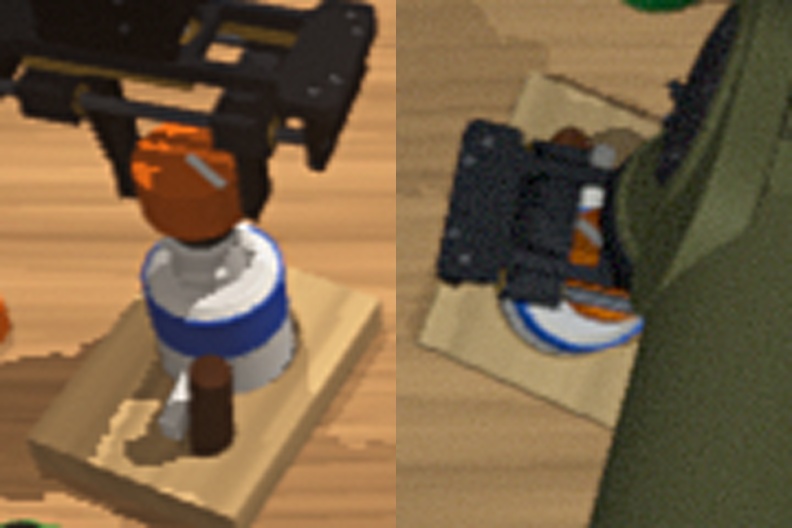

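The cap is off: its underside is clear of the neck, the jar is down in the recess with its handle against the dog, and the dog is upright. The tool feels only about the weight of the cap.

```bash
python3 -c "
from cell import env
print(env.sign_off())"
```

```text
the job is handed in; nothing more can be done
None
```

The job is done and handed in at about 18 s of the 59 s allowed; the sign-off itself gives no verdict.

- **Dog:** I took it from the caddy, stood it in the board's empty hole without contact force, and let go. The scene picture afterwards shows it upright, with its top within about 1 px of where it should be when fully down.
- **Cap:** I gripped the orange cap at 60 N and turned the gripper about 67° counter-clockwise. The torque stayed near 0.4 N m, then fell to almost zero as the seal pushed up, so the thread had let go. I estimate the cap stood 62 to 69° round from the jar's handle, past the release and short of a quarter turn.
- **Lift:** I raised the cap straight up by about 40 mm, and the force on the tool was only about the weight of the cap. The last picture shows the cap level over the neck with a clear gap, the jar in its recess and its handle against the dog. By the tool height its centre is about 38 mm above the mouth, so the rim is roughly 2 cm above it.

**Disagreements:**
- The scene camera placed things 3 to 6 mm further along y than the top camera. Comparing it with the known fingertip position showed the scene view was off, so I relied mainly on the top view.
- The stripe measured about 42° in the picture against about 46° from the gripper's turn, which is where most of the spread in the cap angle comes from.
- I took no last picture of the other things in the caddy, but nothing touched them: only the dog was gripped there and no contact force showed.

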